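# Sweep a used culture dish into the lever-operated discard bin

### The job

Discard the used petri dish on the apron of the steel bin without grasping or lifting anything: with the fingertips press the lever's tray all the way down to raise the heavy flap, and push it sideways, away from the bin, under the keeper so that the flap stays open by itself. Push the dish along the apron until it drops into the mouth. Then push the tray back out of the keeper and let it come up slowly under the fingertips so that the flap closes gently and fully; do not touch the flap, and leave everything else in place.

Things in the scene. Friction and masses are not known exactly. Their poses are not given: they have to be found in the camera images.
- discard_bin: Fixed stainless steel discard bin, 310 (x) x 190 (y) x 120 mm high. Origin: under its middle, at bench height; x points away from the robot (turned up to 0.2 rad), y left, z up. Flat top at z = 120 mm: the open apron in front, x -165 to -16 mm, and behind it the mouth under the flap. The lever runs outside its left (+y) side.
- apron (a point): Point on the apron, 85 mm before the bin's origin on its middle line, 120 mm high. The apron is a flat deck, open at the front, 172 mm wide between 11 mm high side lips.
- mouth (a point): Middle of the mouth at deck height: x = 56 mm, z = 120 mm in the bin's frame. The mouth spans x -5 to +118 mm, y -83 to +83 mm; the cavity's floor is at z = 14 mm. The closed flap covers x -16 to +130 mm.
- pivot (a point): The lever's pivot: x = 40, y = 140, z = 119 mm in the bin's frame. The rod (12 mm thick) runs from here to the tray at the near end; the far, short end lies under a roller on the flap and lifts it.
- gate (a point): Foot of the vertical slot in the gate: x = -120, y = 140, z = 50 mm in the bin's frame. The gate is a grey upright plate beside the bin, y 95 to 193 mm, 190 mm high, with a J-shaped slot for the rod; at the bottom the slot turns left, under the sloping keeper ledge.
- flap_edge (a point): Middle of the free edge of the heavy steel flap (0.64 to 1 kg, 146 x 184 x 5 mm), 144 mm from its hinge axis, which lies at x = 130, z = 128 mm in the bin's frame, at the mouth's far edge. Closed the flap lies flat on the deck; open it stands up steeply at the far side. It falls shut when nothing holds it. The robot must not touch it.
- flap (a joint): Angle of the flap in rad: 0 closed; about 1.4 with the lever parked; about 1.55 with the lever fully down.
- tray (a point): Tray at the lever's near, long end, the part to press: 60 x 70 mm, rubber top, 12 mm high left and right lips (60 mm clear between), 7 mm near lip. Point mid-tray on the rubber; x along the lever away from the robot, y left, z up. 270 mm from the pivot. Top about 202 mm over the bench at rest, 59 mm fully down, 68 mm parked; tilts +-0.3 rad. Needs 5 to 12 N, less further down.
- press_lever (a joint): Press angle of the lever, rad: 0 at rest (tray up, flap closed), grows as the tray goes down, hard stop at 0.535; parked it reads about 0.50.
- lever_swing (a joint): Sideways swing of the lever about the pivot's upright axis, rad: 0 in the vertical slot, grows as the tray moves left (+y, away from the bin), 0.16 at the end (43 mm at the tray). Free only with the tray fully down. The flap's weight holds the rod under the keeper. Moves with under 3 N. Back at 0 the lever rises by itself (flap and a light spring).
- used_dish: The used petri dish with lid, 92 mm across, 16 mm high, 18 g, loose on the apron; origin in the middle of its underside. Push it at its near side, fingertips 4 to 10 mm above the deck; it tips into the mouth once its middle is past the near edge (x = -5 mm).
- specimen_cup: Bystander: lidded specimen cup with a red lid, 62 mm across, 68 mm high, upright on the bench before the apron; origin under its middle.
- stained_mailer: Bystander: yellow plastic slide mailer, 33 x 84 x 28 mm; origin under its middle.
- clean_dish: Bystander: petri dish, 92 mm across, 16 mm high, on the bench to the right of the bin; origin under its middle.
- tape: Bystander: roll of masking tape lying flat, 103 mm across, 25 mm high; origin under its middle.
- tube_block: Bystander: yellow microtube block, 56 x 136 x 34 mm; origin under its middle.
- marker: Bystander: marker pen, 135 mm long, lying on the bench; origin under its middle.
- small_bottle: Bystander: small glass bottle with screw cap, 25 mm across, 54 mm high; origin under its middle.
Not all that is in view belongs to the job. What is shaped like the used_dish but black is not meant.

How it is judged:
By the outcome, as a careful person would: the job done as asked, in the order asked, and still so for the second after the job is handed in, with the robot touching nothing.
It also fails if it takes over 67 s, if anything falls off the work surface, if the arm or the gripper's body presses on something with over 40 N, if the wrist force passes 120 N, or if a joint passes its speed limit or range.

### The arm

A 6-joint arm with a two-finger parallel gripper is mounted at the origin on a cart in front of the work surface, level with it; the furniture and walls round the work are solid. World frame = base frame: x ahead of the robot, y to its left, z up, the work surface at z = 0. Lengths are in m, angles in rad, forces in N, time in s.
With the tool pointing down it reaches from about 0.425 to 0.95 m from the base axis. Payload 3.5 kg.
Tool frame: the origin (TCP) lies at the very end of the fingers, on their centre line; the grasp point (between the pads) lies 19 mm behind it; z points along the fingers, y is the line along which they close (so a half turn about z gives the same grasp; the last joint's range is limited). The gripper opens to 85 mm and grips with 20 to 120 N. Pads are 22 mm wide; open, the fingers measure 114 mm over their backs; the gripper's body (76 mm by 85 mm) begins 54 mm behind the grasp point. The pads swing forward as they close: fully open they stand 13 mm farther back than shut.
Start: joints at [1.099, 0.286, 1.577, -0, 1.279, -0.15], TCP at [0.213, 0.64, 0.231] pointing down, gripper open.
Joint ranges: [-2.77, 2.77], [-0.9, 2.22], [0.21, 2.48], [-1.53, 4.67], [0.24, 2.81], [-2.84, 2.84]. Speed limits (rad/s): [2.79, 2.79, 3.14, 3.14, 3.14, 3.14].

### API

Orientations are given as a unit quaternion [x, y, z, w].
In Python, from plant import ctrl gives the robot as it stands.
- The arm moves only by the tool carry_out, never from a script. Its argument "deltas" is one flat list of numbers, 6 for each row, row after row: the shift along the tool's x, y, z in m, then the turn, a rotation vector about the tool's x, y, z in rad. A call has 1 to 5 rows; each row is the pose to reach, as a shift and turn from the pose commanded when the call began, along the tool's axes at that moment; what a row does not reach only later rows make up. A row lasts 1/8 s, in which the tool goes at most 62.5 mm and 10.7 degrees, less where a joint would pass 70% of its speed; a pose out of reach is approached as far as the arm can. A call with a gripper value outside its range is refused whole. "grip" is the opening in per cent of the stroke, from 0 (shut) to 100 (fully open), set as the call begins (left out, the last holds). The fingers move at their own pace and stop on an object; "grip_force" is the grip in N (left out, the last holds). Time passes only in rows, so rows that repeat a pose let the fingers close. It gives the time, the measured TCP pose, the force, the opening and the grip force at its end, in the units of the state.
- ctrl.get_state(): the state, without advancing time (a new reading comes with each control period).
- ctrl.read_camera(name): name is "scene" or "top"; returns (picture, depth): 400x640x3 uint8, red, green, blue; 400x640 float32, m along the optical axis (not along the pixel's ray), 0 where there is no reading.
- ctrl.camera_model(name): a dict with "intrinsics" (3x3 intrinsics, pixels), "k1" (the pictures are not rectified: a ray, as slopes to the right and down, at radius r is drawn at 1 + k1 r^2 times it, then the intrinsics apply), "extrinsics" (4x4, takes a point from world to camera coordinates). Camera axes: x right, y down, z forward; pixel columns grow to the right and rows downward; lengths in m; the calibration is good to about 2 mm. A picture is of the moment at which its call begins. camera_model takes no time and is no camera call.
- ctrl.sign_off(): hands the job in; it is judged then, once.
Trained networks look in the newest picture that a camera, given by its name, has taken for a name from the list of things; names that differ only in an ending like _2 or _b are one class to them, and where a whole thing is asked for, a point or a joint stands for the part that bears it (a point fixed in the world has none). Each returns a list of dicts, best first, with "score" (0 to 1); they miss things now and then, are a little off and sometimes report something else, mostly with a low value. They report only what shows in the picture. A call takes as long as a camera call. They do not tell look-alikes from the thing itself.
- ctrl.find_in(camera, query): "uv" ([column, row] in pixels, amid what is visible of it).
The state is a dict: "time": time; "qpos": joint angles; "dq": joint speeds; "joint_efforts": joint torques, N m; "eef_pos": TCP position; "tcp_rot": TCP orientation; "contact_force": force on the tool from outside, world axes, zero at the start; "wrist_torque": the same for the moment, N m; "opening": opening from 0.0 (shut) to 1.0 (fully open); "finger_force": force on a finger pad.
Only numpy, scipy, OpenCV 4.12 (cv2) and the standard library are available. Lean on these libraries where they do the work, as an engineer would, in place of code of your own. Each camera call takes 0.05 s, during which the arm holds its last target. There are 200 camera calls.

## Working session

There is one attempt and no reset: what is moved stays moved. The work goes in short steps, Python scripts to look and compute and a tool call to move; the robot and the scene stay as the last step left them, time stands still between calls to the robot, and variables do not carry over. Pictures are saved under pics/ and viewed, at most 10 in all, crops included, and the job is handed in when it is done.

Besides the shell and the picture viewer there is one more tool, called after "Request:" by a JSON object that holds its "method" and its "body", one argument or row to a line. carry_out: Moves the arm, as the interface text tells. Its arguments: {"type":"object","properties":{"deltas":{"type":"array"},"grip":{"type":"number"},"grip_force":{"type":"number"}},"required":["deltas"]}

```bash
ls; mkdir -p pics
python3 - <<'E'
from plant import ctrl
import cv2
s=ctrl.get_state(); print(s)
for n in("scene","top"):
    p,d=ctrl.read_camera(n); cv2.imwrite(f"pics/{n}0.png",p[:,:,::-1]); m=ctrl.camera_model(n); print(m)
    for q in ("used_dish","tray","flap_edge","discard_bin","gate"):
        try: print(n,q,ctrl.find_in(n,q)[:3])
        except Exception as e: print(q,e)
E
```

```text
pics
{'time': 0.0, 'qpos': array([ 1.09903679e+00,  2.87205765e-01,  1.57818933e+00, -2.04121854e-05,
        1.27856472e+00, -1.50018767e-01]), 'dq': array([ 0.00072752, -0.00180266, -0.00122085,  0.00165363, -0.00149998,
       -0.00063984]), 'joint_efforts': array([ 1.81768653e-03, -4.05970252e+01, -2.92631418e+01, -8.43357998e-05,
        5.66227201e-03, -5.36527793e-06]), 'eef_pos': array([0.2131352 , 0.63977732, 0.22991375]), 'tcp_rot': array([ 1.60174389e-01,  9.87088022e-01, -1.12983240e-03, -3.52762552e-04]), 'contact_force': array([-0.11959764, -0.64004428, -0.84163032]), 'wrist_torque': array([0.00507318, 0.01988342, 0.01635669]), 'finger_force': 0.0, 'opening': 1.0002440359064104}
{'intrinsics': array([[458.76907672,   0.        , 320.47284218],
       [  0.        , 458.76907672, 203.70933247],
       [  0.        ,   0.        ,   1.        ]]), 'k1': -0.0659996320270517, 'extrinsics': array([[ 0.65667979, -0.75406263, -0.01269705, -0.28836281],
       [-0.46009941, -0.3872269 , -0.79897676,  0.42661974],
       [ 0.59756187,  0.53051379, -0.60122785,  0.83116881],
    
[... 502 characters left out ...]
20083  ],
       [  0.        , 512.40222587, 188.25900878],
       [  0.        ,   0.        ,   1.        ]]), 'k1': -0.03920286362460363, 'extrinsics': array([[-0.02745933, -0.99961972,  0.00252872,  0.14594479],
       [-0.99428962,  0.02705178, -0.10322966,  0.58116138],
       [ 0.103122  , -0.0053489 , -0.99465433,  1.32625936],
       [ 0.        ,  0.        ,  0.        ,  1.        ]])}
top used_dish [{'uv': [311.1, 194.1], 'score': 0.91}, {'uv': [212.2, 142.4], 'score': 0.9}]
top tray [{'uv': [259.1, 229.0], 'score': 0.56}]
top flap_edge [{'uv': [326.3, 134.4], 'score': 0.71}]
top discard_bin [{'uv': [316.0, 161.4], 'score': 0.7}]
top gate [{'uv': [321.5, 159.6], 'score': 0.91}]
```

View pics/scene0.png

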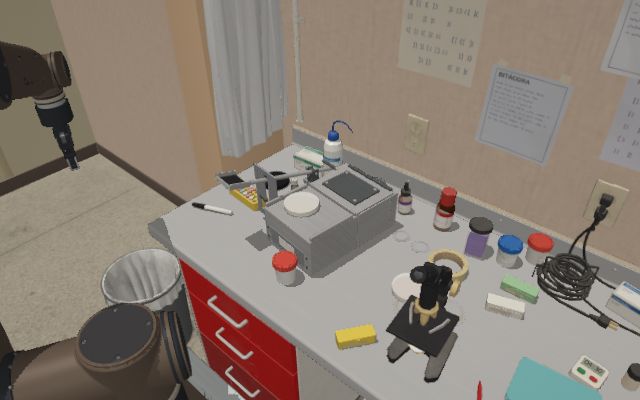

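View pics/top0.png

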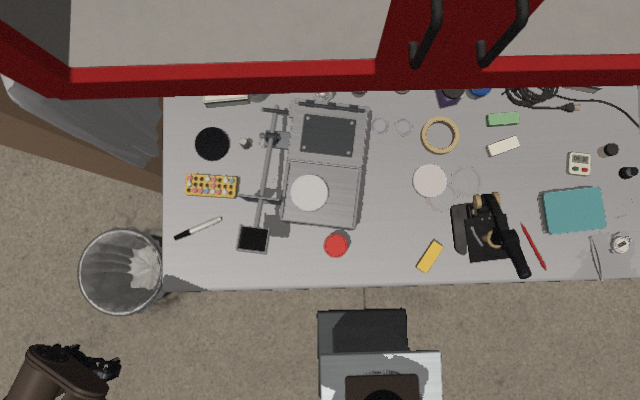

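```bash
cat > h.py <<'E'
import numpy as np, cv2
from plant import ctrl
def model(n):
    m=ctrl.camera_model(n); return m["intrinsics"],np.array([m["k1"],0,0,0.]),m["extrinsics"]
def cloud(n,d):
    K,D,E=model(n); v,u=np.mgrid[:400,:640].astype(float)
    r=cv2.undistortPoints(np.stack([u.ravel(),v.ravel()],1)[:,None],K,D)[:,0]
    z=d.ravel(); P=np.c_[r*z[:,None],z]
    W=(P-E[:3,3])@E[:3,:3]; W[z==0]=np.nan
    return W.reshape(400,640,3)
E
python3 - <<'E'
from h import *
p,d=ctrl.read_camera("top"); W=cloud("top",d); np.save("W0.npy",W)
for n,(u,v) in dict(fl=(284,217),fr=(356,226),br=(368,110),bl=(296,102),tray=(254,239),dish=(309,193),apr=(330,215),flap=(330,137),bench=(300,260),cup=(336,245),gate=(265,198),pivot=(272,140),rod=(263,190),marker=(198,228)).items():
    print(n,np.nanmedian(W[v-1:v+2,u-1:u+2].reshape(-1,3),0).round(4))
x,y,z=W[...,0],W[...,1],W[...,2]
m=((z>.112)&(z<.145)).astype(np.uint8); m[:95]=0;m[235:]=0;m[:,:276]=0;m[:,385:]=0
n,l,st,c=cv2.connectedComponentsWithStats(m); k=1+np.argmax(st[1:,4]); 
pts=W[l==k][:,:2].astype(np.float32); r=cv2.minAreaRect(pts); print(r, cv2.boxPoints(r))
t=(z>.17)&(z<.24); t[:220]=0;t[260:]=0;t[:,:230]=0;t[:,275:]=0
r=cv2.minAreaRect(W[t][:,:2].astype(np.float32)); print("tray",r,W[t].mean(0),t.sum())
t=(z>.128)&(z<.145); t[:165]=0;t[220:]=0;t[:,:286]=0;t[:,332:]=0
print("dish",W[t].mean(0),cv2.minEnclosingCircle(W[t][:,:2].astype(np.float32)),t.sum())
E
```

```text
fl [0.5075 0.2352 0.1192]
fr [ 0.4834  0.0515 -0.0009]
br [0.7732 0.0191 0.119 ]
bl [0.7968 0.1996 0.1199]
tray [0.4549 0.2986 0.2002]
dish [0.5635 0.1719 0.1345]
apr [0.5092 0.1221 0.1197]
flap [0.7017 0.1167 0.131 ]
bench [ 0.3975  0.2041 -0.0013]
cup [0.4352 0.1083 0.0671]
gate [0.5495 0.2732 0.19  ]
pivot [0.7005 0.2611 0.1238]
rod [0.5715 0.2812 0.159 ]
marker [0.4895 0.4721 0.0149]
((0.6434762477874756, 0.15351124107837677), (0.23205481469631195, 0.3109036087989807), 81.67841339111328) [[0.47286862 0.06120384]
 [0.7804988  0.01620707]
 [0.8140839  0.24581864]
 [0.5064537  0.2908154 ]]
tray ((0.46238866448402405, 0.30060911178588867), (0.07116327434778214, 0.07635382562875748), 81.42195892333984) [0.45562745 0.30180099 0.20239436] 857
dish [0.56574891 0.17420022 0.13514372] ((0.5812023878097534, 0.17328646779060364), 0.07615542411804199) 1137
```

Run:
```python
from h import *
W=np.load("W0.npy"); x,y,z=W[...,0],W[...,1],W[...,2]
img=cv2.imread("pics/top0.png"); g=cv2.cvtColor(img,cv2.COLOR_BGR2GRAY)
a=-.145
for it in range(3):
    R=np.array([[np.cos(a),-np.sin(a)],[np.sin(a),np.cos(a)]])
    o=np.array([.6405,.1327]) if it==0 else o
    L=(W[...,:2]-o)@R
    m=(z>.11)&(z<.145)&(abs(L[...,0])<.2)&(abs(L[...,1])<.108)
    # right edge and front edge via extreme per bin
    ys=[];xs=[]
    for b in np.arange(-.13,.12,.01):
        s=m&(abs(L[...,0]-b)<.005); 
        if s.sum()>5: xs.append(b); ys.append(L[...,1][s].min())
    f=np.polyfit(xs,ys,1); 
    fx=[np.sort(L[...,0][m&(abs(L[...,1]-b)<.005)])[[0,-1]] for b in np.arange(-.08,.085,.01)]
    lf=[L[...,1][m&(abs(L[...,0]-b)<.005)].max() for b in np.arange(-.14,.12,.02)]
    fx=np.median(fx,0); print(a,o,f,fx,np.round(lf,3))
    a+=np.arctan(f[0]); o=o+R@np.array([0,f[1]+.095])
R=np.array([[np.cos(a),-np.sin(a)],[np.sin(a),np.cos(a)]])
# lipped/flap: z profile along centreline
L=(W[...,:2]-o)@R
for b in np.arange(-.18,.18,.008):
    s=(abs(L[...,0]-b)<.004)&(abs(L[...,1]+.065)<.012); print(round(b,3),np.nanmedian(z[s]).round(4) if s.any() else None, end="; ")
s=(z>.1285)&(z<.145)&(L[...,0]<-.02)&(L[...,0]>-.165)&(abs(L[...,1])<.08)
c=cv2.minEnclosingCircle(L[s].astype(np.float32)); print("dish",c,o+R@np.array(c[0]))
s=(z>.17)&(z<.185+.03)&(L[...,0]<-.19)&(L[...,1]>.09); print("tray L",L[s].min(0),L[s].max(0),L[s].mean(0))
s=(z>.18)&(z<.195)&(abs(L[...,0]+.12)<.02)&(L[...,1]>.08)&(L[...,1]<.21); print("gate L",L[s].min(0),L[s].max(0))
```

```text
-0.145 [0.6405 0.1327] [-0.00269858 -0.0940545 ] [-0.15530963  0.15407301] [0.094 0.095 0.098 0.092 0.093 0.093 0.093 0.094 0.095 0.095 0.094 0.093
 0.103]
-0.14769857685045704 [0.64063662 0.13363558] [-2.03318591e-05 -9.50170003e-02] [-0.15517128  0.15389824] [0.093 0.093 0.097 0.091 0.092 0.092 0.092 0.093 0.094 0.094 0.093 0.093
 0.102]
-0.14771890870951163 [0.64063412 0.13361877] [-3.50003921e-09 -9.50000248e-02] [-0.15517024  0.15389797] [0.093 0.093 0.097 0.091 0.092 0.092 0.092 0.093 0.094 0.094 0.093 0.093
 0.103]
-0.18 0.0668; -0.172 0.0038; -0.164 -0.0013; -0.156 0.0673; -0.148 0.12; -0.14 0.1203; -0.132 0.1191; -0.124 0.1201; -0.116 0.1201; -0.108 0.1193; -0.1 0.1197; -0.092 0.1191; -0.084 0.1195; -0.076 0.1197; -0.068 0.1199; -0.06 0.1191; -0.052 0.1204; -0.044 0.1205; -0.036 0.119; -0.028 0.1197; -0.02 0.1202; -0.012 0.1205; -0.004 0.9262; 0.004 0.8909; 0.012 0.8391; 0.02 0.127; 0.028 0.1281; 0.036 0.1307; 0.044 0.7655; 0.052 0.7657; 0.06 0.7657; 0.068 0.7657; 0.076 0.7658; 0.084 0.7659; 0.092 0.7664; 0.1 0.7661; 0.108 0.766; 0.116 0.7654; 0.124 0.1248; 0.132 0.1265; 0.14 0.1311; 0.148 0.1226; 0.156 0.1214; 0.164 None; 0.172 None; dish ((-0.08700490742921829, 0.033361125737428665), 0.05382295697927475) [0.55948691 0.17942213]
tray L [-0.23907965  0.1034161 ] [-0.19007019  0.17452877] [-0.21354771  0.13931612]
gate L [-0.11350494  0.09358518] [-0.10829154  0.19178706]
```

Request:
{"method": "carry_out", "body": {
  "deltas": [-0.03, -0.02, -0.01, 0, 0, -0.035, -0.075, -0.055, -0.025, 0, 0, -0.07, -0.12, -0.09, -0.025, 0, 0, -0.105, -0.165, -0.12, -0.025, 0, 0, -0.14, -0.21, -0.152, -0.025, 0, 0, -0.173],
  "grip": 28
}}

```text
time: 1.27
eef_pos: [0.3655, 0.4283, 0.2567]
tcp_rot: [0.074, 0.997, 0.0, 0.0]
contact_force: [-0.6, -0.4, -0.3]
opening: 0.282
finger_force: 0.0
```

```bash
cat >> h.py <<'E'
a=-.1477; O=np.array([.6505,.1316,0]); R=np.array([[np.cos(a),-np.sin(a),0],[np.sin(a),np.cos(a),0],[0,0,1]])
def st():
    from scipy.spatial.transform import Rotation as Q
    s=ctrl.get_state(); M=R.T@Q.from_quat(s["tcp_rot"]).as_matrix()
    print("t %.2f bin-frame mm"%s["time"],((s["eef_pos"]-O)@R*1e3).round(1),"F",(s["contact_force"]@R).round(1),"open %.2f"%s["opening"]); print(M.round(3).tolist())
E
python3 -c "
from h import *
st()"
```

```text
t 1.27 bin-frame mm [-325.6  251.6  256.7] F [-0.5 -0.5 -0.3] open 0.28
[[-1.0, -0.0, 0.001], [-0.0, 1.0, 0.001], [-0.001, 0.001, -1.0]]
```

Request:
{"method": "carry_out", "body": {
  "deltas": [-0.035, -0.037, 0.0, 0, 0, 0, -0.07, -0.074, 0.0, 0, 0, 0, -0.106, -0.112, 0.01, 0, 0, 0, -0.106, -0.112, 0.03, 0, 0, 0, -0.106, -0.112, 0.03, 0, 0, 0]
}}

```text
time: 1.9
eef_pos: [0.4514, 0.3029, 0.224]
tcp_rot: [0.075, 0.997, -0.001, -0.002]
contact_force: [0.3, 0.3, -0.3]
opening: 0.278
finger_force: 0.0
```

```bash
python3 -c "
from h import *
st()
p,d=ctrl.read_camera('scene'); cv2.imwrite('pics/s1.png',cv2.resize(p[120:270,170:400,::-1],None,fx=3.4,fy=3.4))"
```

```text
t 1.90 bin-frame mm [-222.1  140.1  224. ] F [ 0.3  0.3 -0.3] open 0.28
[[-1.0, 0.002, -0.004], [0.002, 1.0, -0.002], [0.004, -0.002, -1.0]]
```

View pics/s1.png

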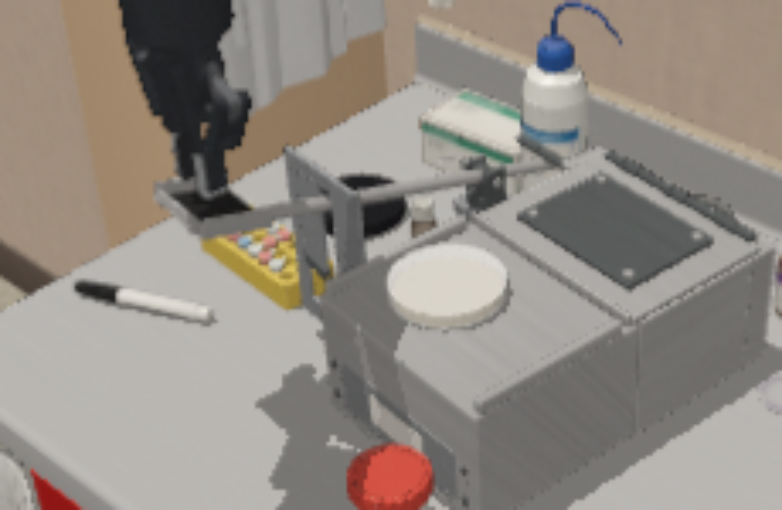

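Request:
{"method": "carry_out", "body": {
  "deltas": [0, 0, 0.008, 0, 0, 0, 0, 0, 0.016, 0, 0, 0, 0, 0, 0.022, 0, 0, 0, 0, 0, 0.027, 0, 0, 0, 0, 0, 0.032, 0, 0, 0]
}}

```text
time: 2.58
eef_pos: [0.4528, 0.3039, 0.1959]
tcp_rot: [0.074, 0.997, 0.001, -0.0]
contact_force: [-4.5, -0.3, 9.5]
opening: 0.281
finger_force: 4.6
```

```bash
python3 -c "
from h import *
st()"
```

```text
t 2.58 bin-frame mm [-220.9  141.4  195.9] F [-4.4 -1.   9.5] open 0.28
[[-1.0, 0.001, -0.0], [0.001, 1.0, 0.001], [0.0, 0.001, -1.0]]
```

Request:
{"method": "carry_out", "body": {
  "deltas": [0.002, 0, 0.01, 0, 0, 0, 0.004, 0, 0.02, 0, 0, 0, 0.005, 0, 0.03, 0, 0, 0, 0.006, 0, 0.04, 0, 0, 0, 0.007, 0, 0.05, 0, 0, 0]
}}

```text
time: 3.2
eef_pos: [0.4454, 0.3049, 0.1452]
tcp_rot: [0.074, 0.997, 0.001, -0.001]
contact_force: [-3.9, 0.1, 4.8]
opening: 0.278
finger_force: 2.8
```

Request:
{"method": "carry_out", "body": {
  "deltas": [0, 0, 0.01, 0, 0, 0, 0, 0, 0.02, 0, 0, 0, 0, 0, 0.03, 0, 0, 0, 0, 0, 0.04, 0, 0, 0, 0, 0, 0.05, 0, 0, 0]
}}

```text
time: 3.82
eef_pos: [0.4461, 0.3048, 0.095]
tcp_rot: [0.074, 0.997, 0.0, 0.0]
contact_force: [-1.1, 0.5, 5.4]
opening: 0.277
finger_force: 2.8
```

```bash
python3 -c "
from h import *
st()"
```

```text
t 3.83 bin-frame mm [-227.7  141.3   95. ] F [-1.1  0.3  5.4] open 0.28
[[-1.0, 0.001, 0.0], [0.001, 1.0, 0.001], [-0.0, 0.001, -1.0]]
```

Request:
{"method": "carry_out", "body": {
  "deltas": [-0.001, 0, 0.01, 0, 0, 0, -0.002, 0, 0.02, 0, 0, 0, -0.003, 0, 0.028, 0, 0, 0, -0.004, 0, 0.034, 0, 0, 0, -0.004, 0, 0.037, 0, 0, 0]
}}

```text
time: 4.45
eef_pos: [0.4518, 0.3043, 0.059]
tcp_rot: [0.074, 0.997, 0.001, 0.002]
contact_force: [-1.5, -0.3, 9.7]
opening: 0.276
finger_force: 4.5
```

```bash
python3 -c "
from h import *
st()"
```

```text
t 4.45 bin-frame mm [-222.   141.6   59. ] F [-1.5 -0.5  9.7] open 0.28
[[-1.0, 0.001, 0.004], [0.001, 1.0, 0.002], [-0.004, 0.002, -1.0]]
```

Request:
{"method": "carry_out", "body": {
  "deltas": [0, 0, 0.002, 0, 0, 0, 0, 0, 0.004, 0, 0, 0, 0, 0, 0.004, 0, 0, 0]
}}

```text
time: 4.82
eef_pos: [0.4524, 0.3047, 0.0568]
tcp_rot: [0.074, 0.997, 0.001, 0.002]
contact_force: [-2.7, -0.5, 13.8]
opening: 0.279
finger_force: 6.9
```

Request:
{"method": "carry_out", "body": {
  "deltas": [0, 0, 0.003, 0, 0, 0, 0, 0, 0.004, 0, 0, 0, 0, 0, 0.004, 0, 0, 0]
}}

```text
time: 5.2
eef_pos: [0.4531, 0.3051, 0.0544]
tcp_rot: [0.074, 0.997, 0.001, 0.003]
contact_force: [-5.2, -3.0, 20.3]
opening: 0.279
finger_force: 10.3
```

Request:
{"method": "carry_out", "body": {
  "deltas": [0, 0.004, 0, 0, 0, 0, 0, 0.008, 0, 0, 0, 0, 0, 0.012, 0, 0, 0, 0, 0, 0.016, 0, 0, 0, 0, 0, 0.02, 0, 0, 0, 0]
}}

```text
time: 5.82
eef_pos: [0.4555, 0.3242, 0.0542]
tcp_rot: [0.074, 0.997, 0.0, 0.002]
contact_force: [-4.2, -7.1, 19.7]
opening: 0.278
finger_force: 10.2
```

```bash
python3 -c "
from h import *
st()"
```

```text
t 5.83 bin-frame mm [-221.2  161.8   54.2] F [-3.2 -7.6 19.7] open 0.28
[[-1.0, 0.0, 0.005], [0.0, 1.0, 0.001], [-0.005, 0.001, -1.0]]
```

```bash
python3 -c "
from h import *
p,d=ctrl.read_camera('scene'); cv2.imwrite('pics/s2.png',cv2.resize(p[120:270,170:400,::-1],None,fx=3.4,fy=3.4))"
```

```text
(no output)
```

View pics/s2.png

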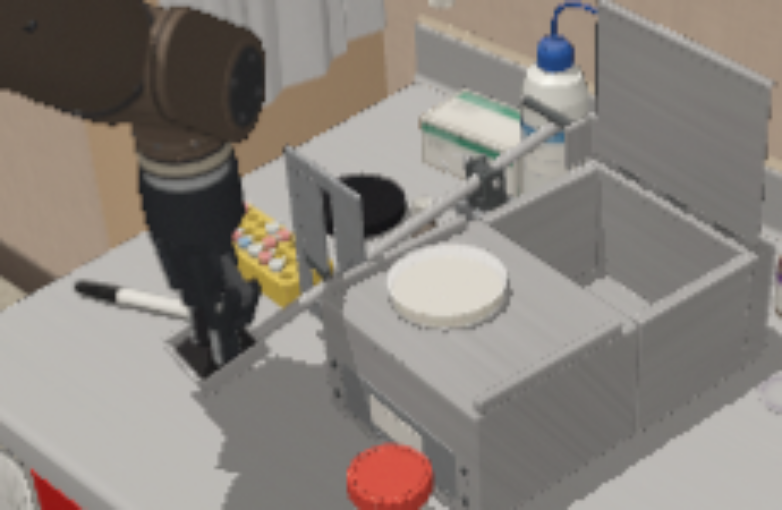

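The flap stands open (crop ~(680,130)), and the tray (~(220,350)) follows the fingers left. I'll continue the swing.

Request:
{"method": "carry_out", "body": {
  "deltas": [-0.0005, 0.005, 0, 0, 0, 0, -0.001, 0.01, 0, 0, 0, 0, -0.0015, 0.015, 0, 0, 0, 0, -0.002, 0.02, 0, 0, 0, 0, -0.002, 0.024, 0, 0, 0, 0]
}}

```text
time: 6.5
eef_pos: [0.4608, 0.3481, 0.0544]
tcp_rot: [0.074, 0.997, 0.001, 0.002]
contact_force: [-6.8, -1.7, 20.8]
opening: 0.28
finger_force: 10.4
```

```bash
python3 -c "
from h import *
st()"
```

```text
t 6.50 bin-frame mm [-219.5  186.2   54.4] F [-6.5 -2.7 20.8] open 0.28
[[-1.0, 0.001, 0.004], [0.001, 1.0, 0.002], [-0.004, 0.002, -1.0]]
```

Request:
{"method": "carry_out", "body": {
  "deltas": [0, 0.003, 0, 0, 0, 0, 0, 0.005, 0, 0, 0, 0, 0, 0.005, 0, 0, 0, 0]
}}

```text
time: 6.88
eef_pos: [0.462, 0.3527, 0.0546]
tcp_rot: [0.074, 0.997, 0.0, 0.003]
contact_force: [-4.1, -4.4, 20.1]
opening: 0.281
finger_force: 10.2
```

```bash
python3 -c "
from h import *
st()"
```

```text
t 6.88 bin-frame mm [-219.   191.    54.6] F [-3.4 -4.9 20.1] open 0.28
[[-1.0, 0.0, 0.005], [0.0, 1.0, 0.001], [-0.005, 0.001, -1.0]]
```

Request:
{"method": "carry_out", "body": {
  "deltas": [0, 0, -0.004, 0, 0, 0, 0, 0, -0.008, 0, 0, 0, 0, 0, -0.012, 0, 0, 0, 0, 0, -0.015, 0, 0, 0, 0, 0, -0.018, 0, 0, 0]
}}

```text
time: 7.5
eef_pos: [0.4589, 0.3518, 0.0671]
tcp_rot: [0.074, 0.997, -0.0, -0.0]
contact_force: [-1.6, -1.6, 0.6]
opening: 0.279
finger_force: 0.6
```

```bash
python3 -c "
from h import *
st()
p,d=ctrl.read_camera('scene'); cv2.imwrite('pics/s3.png',cv2.resize(p[120:270,170:400,::-1],None,fx=3.4,fy=3.4))"
```

```text
t 7.50 bin-frame mm [-221.9  189.6   67.1] F [-1.4 -1.9  0.6] open 0.28
[[-1.0, 0.001, -0.0], [0.001, 1.0, -0.0], [0.0, -0.0, -1.0]]
```

View pics/s3.png

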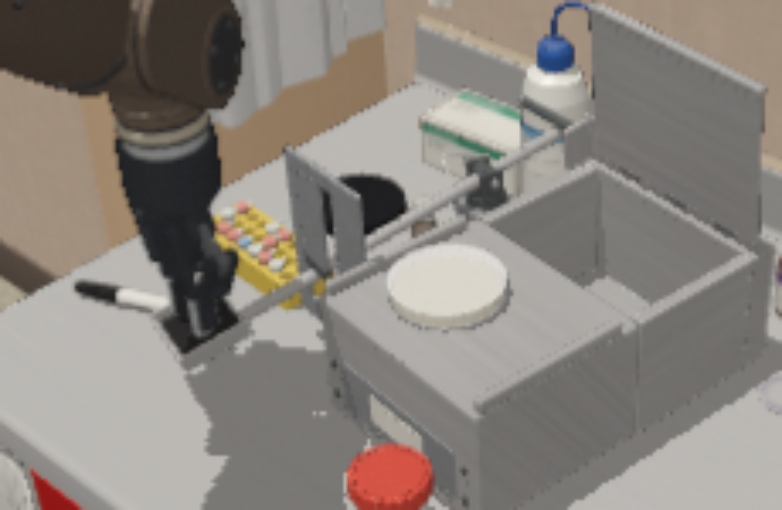

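Request:
{"method": "carry_out", "body": {
  "deltas": [0, 0, -0.01, 0, 0, 0, 0, 0, -0.04, 0, 0, 0, 0, 0, -0.09, 0, 0, 0, 0, 0, -0.13, 0, 0, 0, 0, 0, -0.135, 0, 0, 0]
}}

```text
time: 8.18
eef_pos: [0.4612, 0.3532, 0.2071]
tcp_rot: [0.074, 0.997, 0.002, 0.004]
contact_force: [0.4, -0.4, -0.8]
opening: 0.277
finger_force: 0.0
```

```bash
python3 -c "
from h import *
st()
p,d=ctrl.read_camera('top'); W=cloud('top',d); L=(W-O)@R; x,y,z=L[...,0],L[...,1],L[...,2]
cv2.imwrite('pics/t1.png',p[:,:,::-1])
s=(z>.128)&(z<.142)&(x<-.02)&(x>-.16)&(abs(y)<.08)&(p.min(2)>190)
print(s.sum(),L[s].mean(0),np.percentile(L[s],[2,98],axis=0))
s=(x<-.18)&(x>-.28)&(z>.045)&(z<.1)&(y>.1)&(y<.25);print('tray',np.percentile(L[s],[2,50,98],axis=0))
"
```

```text
t 8.18 bin-frame mm [-219.8  191.3  207.1] F [ 0.5 -0.3 -0.8] open 0.28
[[-1.0, 0.001, 0.007], [0.001, 1.0, 0.005], [-0.007, 0.005, -1.0]]
1021 [-0.09043617  0.02825399  0.13539431] [[-0.1295009  -0.01135502  0.13052735]
 [-0.05115041  0.06821832  0.14004326]]
tray [[-0.25526515  0.14504135  0.06108041]
 [-0.20602632  0.16267573  0.07207641]
 [-0.1826937   0.1934828   0.08277706]]
```

Request:
{"method": "carry_out", "body": {
  "deltas": [0.0, -0.04, 0, 0, 0, 0, -0.01, -0.085, 0, 0, 0, 0, -0.03, -0.13, 0, 0, 0, 0, -0.045, -0.162, 0, 0, 0, 0, -0.055, -0.162, 0.01, 0, 0, 0]
}}

```text
time: 8.85
eef_pos: [0.4896, 0.1819, 0.191]
tcp_rot: [0.076, 0.997, -0.0, -0.0]
contact_force: [-0.3, 0.0, -0.2]
opening: 0.28
finger_force: 0.0
```

```bash
python3 -c "
from h import *
st()"
```

```text
t 8.85 bin-frame mm [-166.6   26.   191. ] F [-0.3 -0.  -0.2] open 0.28
[[-1.0, 0.004, -0.001], [0.004, 1.0, -0.0], [0.001, -0.0, -1.0]]
```

Request:
{"method": "carry_out", "body": {
  "deltas": [0, 0.001, 0.025, 0, 0, 0, 0, 0.001, 0.045, 0, 0, 0, 0, 0.001, 0.06, 0, 0, 0, 0, 0.001, 0.065, 0, 0, 0, 0, 0.001, 0.065, 0, 0, 0]
}}

```text
time: 9.48
eef_pos: [0.4895, 0.1848, 0.127]
tcp_rot: [0.074, 0.997, -0.0, -0.0]
contact_force: [0.1, 0.8, 0.2]
opening: 0.281
finger_force: 0.0
```

```bash
python3 -c "
from h import *
st()
p,d=ctrl.read_camera('scene'); cv2.imwrite('pics/s4.png',cv2.resize(p[120:270,170:400,::-1],None,fx=3.4,fy=3.4))"
```

```text
t 9.47 bin-frame mm [-167.1   28.9  127. ] F [-0.   0.8  0.2] open 0.28
[[-1.0, 0.001, -0.001], [0.001, 1.0, -0.0], [0.001, -0.0, -1.0]]
```

View pics/s4.png

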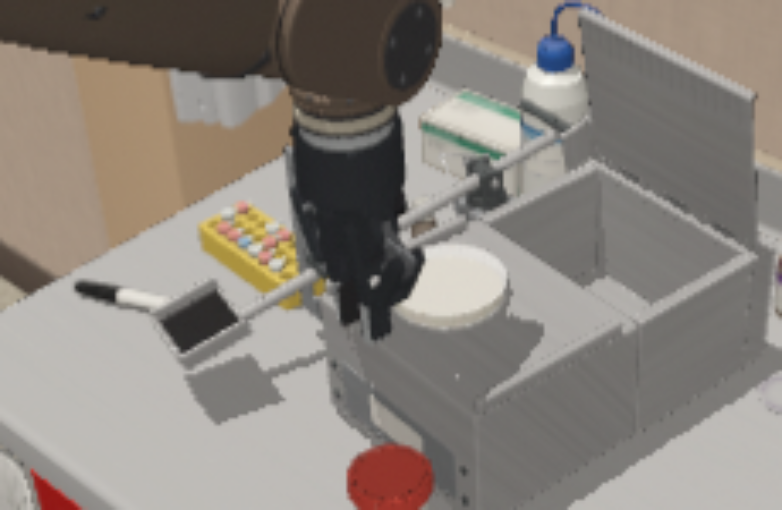

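Request:
{"method": "carry_out", "body": {
  "deltas": [-0.01, 0, 0.001, 0, 0, 0, -0.02, 0, 0.001, 0, 0, 0, -0.03, 0, 0.001, 0, 0, 0, -0.04, 0, 0.001, 0, 0, 0, -0.05, 0, 0.001, 0, 0, 0]
}}

```text
time: 10.15
eef_pos: [0.5399, 0.1769, 0.1263]
tcp_rot: [0.074, 0.997, -0.0, -0.0]
contact_force: [-0.9, 0.6, 0.6]
opening: 0.278
finger_force: 0.1
```

Request:
{"method": "carry_out", "body": {
  "deltas": [-0.01, 0, 0, 0, 0, 0, -0.02, 0, 0, 0, 0, 0, -0.03, 0, 0, 0, 0, 0, -0.04, 0, 0, 0, 0, 0, -0.05, 0, 0, 0, 0, 0]
}}

```text
time: 10.78
eef_pos: [0.5892, 0.1696, 0.1263]
tcp_rot: [0.074, 0.997, 0.0, 0.0]
contact_force: [-0.5, -0.3, 0.1]
opening: 0.282
finger_force: 0.1
```

```bash
python3 -c "
from h import *
st()
p,d=ctrl.read_camera('scene'); cv2.imwrite('pics/s5.png',cv2.resize(p[120:270,170:400,::-1],None,fx=3.4,fy=3.4))"
```

```text
t 10.78 bin-frame mm [-66.2  28.5 126.3] F [-0.5 -0.4  0.1] open 0.28
[[-1.0, 0.001, 0.0], [0.001, 1.0, 0.0], [-0.0, 0.0, -1.0]]
```

View pics/s5.png

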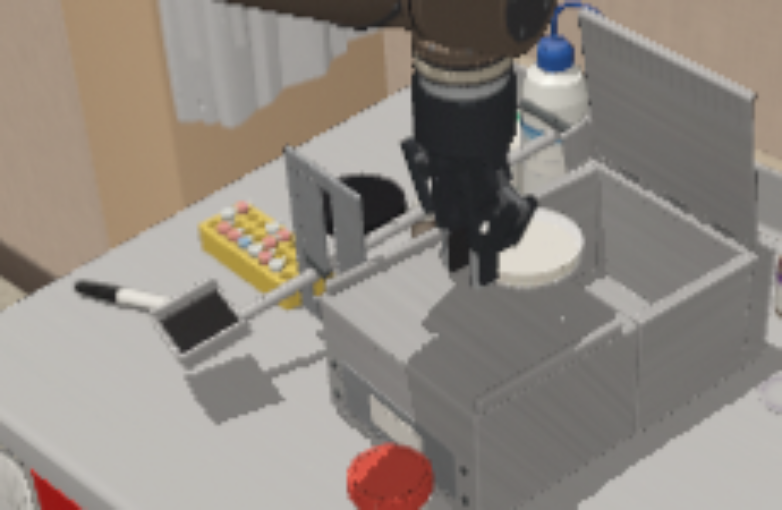

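The dish sits against the fingers at the mouth's near edge (~(535,245)), so I'll keep pushing.

Request:
{"method": "carry_out", "body": {
  "deltas": [-0.009, 0, 0, 0, 0, 0, -0.018, 0, 0, 0, 0, 0, -0.027, 0, 0, 0, 0, 0, -0.036, 0, 0, 0, 0, 0, -0.045, 0, 0, 0, 0, 0]
}}

```text
time: 11.45
eef_pos: [0.6337, 0.1629, 0.1263]
tcp_rot: [0.074, 0.997, 0.0, 0.0]
contact_force: [0.5, -0.6, -0.2]
opening: 0.276
finger_force: 0.0
```

Request:
{"method": "carry_out", "body": {
  "deltas": [0, 0, -0.01, 0, 0, 0, 0.03, 0, -0.04, 0, 0, 0, 0.07, 0, -0.08, 0, 0, 0, 0.11, 0, -0.085, 0, 0, 0, 0.15, 0, -0.085, 0, 0, 0]
}}

```text
time: 12.08
eef_pos: [0.4841, 0.1856, 0.2135]
tcp_rot: [0.074, 0.997, 0.0, 0.002]
contact_force: [0.7, -0.1, 0.7]
opening: 0.28
finger_force: 0.0
```

```bash
python3 -c "
from h import *
st()
p,d=ctrl.read_camera('scene'); q,d=ctrl.read_camera('top'); a=cv2.resize(p[120:270,170:400,::-1],(460,300)); b=cv2.resize(q[80:260,220:400,::-1],(300,300)); cv2.imwrite('pics/s6.png',np.hstack([a,b]))
W=cloud('top',d); L=(W-O)@R; x,y,z=L[...,0],L[...,1],L[...,2]
s=(x>0)&(x<.1)&(abs(y)<.07)&(z<.1); print(np.percentile(z[s],[2,50,80,95,99]))
s=(x<-.18)&(x>-.28)&(z>.045)&(z<.1)&(y>.1)&(y<.25);print('tray',np.percentile(L[s],[2,50,98],axis=0))"
```

```text
t 12.07 bin-frame mm [-172.6   28.9  213.5] F [0.7 0.  0.7] open 0.28
[[-1.0, 0.001, 0.003], [0.001, 1.0, 0.001], [-0.003, 0.001, -1.0]]
[0.00851157 0.01816305 0.02924716 0.03228464 0.03398419]
tray [[-0.25413926  0.14696523  0.05961083]
 [-0.2219303   0.18167888  0.06910049]
 [-0.18708413  0.21563396  0.0824977 ]]
```

View pics/s6.png

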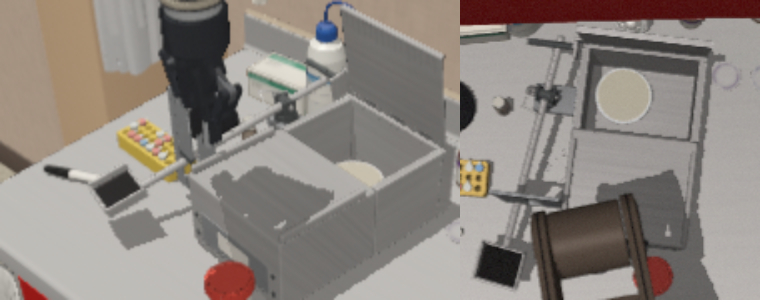

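The dish lies flat in the cavity, the flap is still open and the tray is parked. Next is going back over the tray.

Request:
{"method": "carry_out", "body": {
  "deltas": [0.02, 0.03, 0, 0, 0, 0, 0.04, 0.07, 0, 0, 0, 0, 0.049, 0.11, 0, 0, 0, 0, 0.049, 0.153, 0, 0, 0, 0, 0.049, 0.153, 0, 0, 0, 0]
}}

```text
time: 12.8
eef_pos: [0.4595, 0.3461, 0.2119]
tcp_rot: [0.073, 0.997, 0.0, 0.001]
contact_force: [-0.5, -0.0, -1.1]
opening: 0.276
finger_force: 0.0
```

Request:
{"method": "carry_out", "body": {
  "deltas": [0, 0, 0.03, 0, 0, 0, 0, 0, 0.07, 0, 0, 0, 0, 0, 0.1, 0, 0, 0, 0, 0, 0.12, 0, 0, 0, 0, 0, 0.12, 0, 0, 0]
}}

```text
time: 13.42
eef_pos: [0.4583, 0.3429, 0.0899]
tcp_rot: [0.075, 0.997, -0.001, -0.001]
contact_force: [0.8, -0.6, 0.8]
opening: 0.281
finger_force: 0.0
```

```bash
python3 -c "
from h import *
st()"
```

```text
t 13.43 bin-frame mm [-221.2  180.7   89.9] F [ 0.8 -0.4  0.8] open 0.28
[[-1.0, 0.002, -0.003], [0.002, 1.0, -0.002], [0.003, -0.002, -1.0]]
```

Request:
{"method": "carry_out", "body": {
  "deltas": [0, 0, 0.012, 0, 0, 0, 0, 0, 0.022, 0, 0, 0, 0, 0, 0.03, 0, 0, 0, 0, 0, 0.036, 0, 0, 0, 0, 0, 0.038, 0, 0, 0]
}}

```text
time: 14.05
eef_pos: [0.4622, 0.3447, 0.0573]
tcp_rot: [0.074, 0.997, 0.001, 0.003]
contact_force: [-1.6, -2.5, 16.7]
opening: 0.278
finger_force: 7.7
```

```bash
python3 -c "
from h import *
st()"
```

```text
t 14.05 bin-frame mm [-217.6  183.1   57.3] F [-1.2 -2.7 16.7] open 0.28
[[-1.0, 0.0, 0.006], [0.0, 1.0, 0.002], [-0.006, 0.002, -1.0]]
```

Request:
{"method": "carry_out", "body": {
  "deltas": [0, 0, 0.003, 0, 0, 0, 0, 0, 0.004, 0, 0, 0, 0.001, -0.004, 0.004, 0, 0, 0, 0.001, -0.008, 0.004, 0, 0, 0, 0.001, -0.013, 0.004, 0, 0, 0]
}}

```text
time: 14.68
eef_pos: [0.4605, 0.3353, 0.056]
tcp_rot: [0.075, 0.997, 0.005, 0.005]
contact_force: [-2.9, 3.4, 18.8]
opening: 0.284
finger_force: 9.5
```

Request:
{"method": "carry_out", "body": {
  "deltas": [0, -0.006, 0, 0, 0, 0, 0.001, -0.012, 0, 0, 0, 0, 0.001, -0.017, 0, 0, 0, 0, 0.002, -0.022, 0, 0, 0, 0, 0.002, -0.026, 0, 0, 0, 0]
}}

```text
time: 15.3
eef_pos: [0.4559, 0.3099, 0.0561]
tcp_rot: [0.074, 0.997, 0.005, 0.007]
contact_force: [-0.4, 2.6, 17.3]
opening: 0.28
finger_force: 8.8
```

```bash
python3 -c "
from h import *
st()"
```

```text
t 15.30 bin-frame mm [-218.7  147.7   56.1] F [-0.8  2.5 17.3] open 0.28
[[-1.0, 0.001, 0.012], [0.001, 1.0, 0.011], [-0.012, 0.011, -1.0]]
```

Request:
{"method": "carry_out", "body": {
  "deltas": [0, -0.004, 0, 0, 0, 0, 0, -0.007, 0, 0, 0, 0, 0, -0.009, 0, 0, 0, 0, 0, -0.009, 0, 0, 0, 0]
}}

```text
time: 15.8
eef_pos: [0.4542, 0.3008, 0.0559]
tcp_rot: [0.074, 0.997, 0.005, 0.006]
contact_force: [-1.9, 4.6, 17.3]
opening: 0.278
finger_force: 9.0
```

```bash
python3 -c "
from h import *
st()
p,d=ctrl.read_camera('scene'); cv2.imwrite('pics/s7.png',cv2.resize(p[150:260,190:330,::-1],None,fx=5,fy=5))"
```

```text
t 15.80 bin-frame mm [-219.   138.5   55.9] F [-2.6  4.2 17.3] open 0.28
[[-1.0, 0.001, 0.012], [0.001, 1.0, 0.011], [-0.012, 0.011, -1.0]]
```

View pics/s7.png

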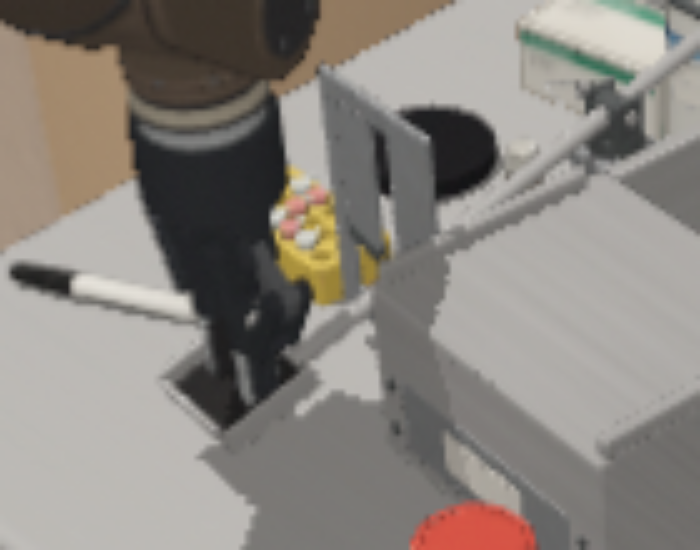

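Request:
{"method": "carry_out", "body": {
  "deltas": [0, -0.003, 0, 0, 0, 0, 0, -0.006, 0, 0, 0, 0, 0, -0.006, 0, 0, 0, 0]
}}

```text
time: 16.23
eef_pos: [0.4533, 0.2946, 0.0558]
tcp_rot: [0.074, 0.997, 0.004, 0.006]
contact_force: [-1.6, 4.5, 18.6]
opening: 0.283
finger_force: 9.1
```

```bash
python3 -c "
from h import *
st()"
```

```text
t 16.23 bin-frame mm [-219.   132.2   55.8] F [-2.2  4.2 18.6] open 0.28
[[-1.0, 0.0, 0.012], [0.001, 1.0, 0.01], [-0.012, 0.01, -1.0]]
```

Request:
{"method": "carry_out", "body": {
  "deltas": [0, -0.003, 0, 0, 0, 0, 0, -0.004, 0, 0, 0, 0, 0, -0.004, 0, 0, 0, 0]
}}

```text
time: 16.6
eef_pos: [0.453, 0.2918, 0.056]
tcp_rot: [0.075, 0.997, 0.006, 0.007]
contact_force: [-2.1, 7.9, 17.2]
opening: 0.282
finger_force: 8.8
```

```bash
python3 -c "
from h import *
st()
p,d=ctrl.read_camera('top'); W=cloud('top',d); L=(W-O)@R; x,y,z=L[...,0],L[...,1],L[...,2]
for x0 in (-.16,-.09,-.06,0):
  s=(abs(x-x0)<.012)&(z>.06)&(z<.13)&(y>.1)&(y<.22); print(x0,s.sum(),np.percentile(L[s],[5,50,95],axis=0).round(4).tolist() if s.any() else '')
s=(x<-.18)&(x>-.28)&(z>.045)&(z<.085)&(y>.08)&(y<.25);print('tray',np.percentile(L[s],[2,50,98],axis=0))"
```

```text
t 16.60 bin-frame mm [-218.9  129.4   56. ] F [-3.3  7.5 17.2] open 0.28
[[-1.0, 0.002, 0.012], [0.002, 1.0, 0.013], [-0.012, 0.013, -1.0]]
-0.16 15 [[-0.1557, 0.1276, 0.0666], [-0.152, 0.1345, 0.0701], [-0.1482, 0.1379, 0.0761]]
-0.09 43 [[-0.1002, 0.1295, 0.0794], [-0.0886, 0.1335, 0.0861], [-0.0797, 0.1391, 0.0923]]
-0.06 45 [[-0.0712, 0.1308, 0.0875], [-0.0614, 0.1355, 0.0952], [-0.0495, 0.1409, 0.0998]]
0 49 [[-0.0112, 0.1326, 0.1065], [0.0003, 0.1379, 0.1119], [0.0105, 0.1434, 0.1187]]
tray [[-0.25399597  0.09994873  0.04775023]
 [-0.25205001  0.10468322  0.05364793]
 [-0.24958043  0.1098589   0.05756873]]
```

Request:
{"method": "carry_out", "body": {
  "deltas": [0, 0.003, -0.002, 0, 0, 0, 0.001, 0.006, -0.006, 0, 0, 0, 0.002, 0.006, -0.011, 0, 0, 0, 0.003, 0.006, -0.016, 0, 0, 0, 0.004, 0.006, -0.021, 0, 0, 0]
}}

```text
time: 17.27
eef_pos: [0.4447, 0.2937, 0.0707]
tcp_rot: [0.074, 0.997, 0.0, 0.001]
contact_force: [3.2, 3.5, 2.7]
opening: 0.28
finger_force: 1.9
```

```bash
python3 -c "
from h import *
st()"
```

```text
t 17.27 bin-frame mm [-227.4  130.    70.7] F [2.7 3.9 2.7] open 0.28
[[-1.0, 0.001, 0.001], [0.001, 1.0, 0.001], [-0.001, 0.001, -1.0]]
```

Request:
{"method": "carry_out", "body": {
  "deltas": [0.0, 0.001, -0.003, 0, 0, 0, 0, 0.002, -0.006, 0, 0, 0, 0.0, 0.003, -0.009, 0, 0, 0, 0, 0.003, -0.012, 0, 0, 0, 0, 0.003, -0.015, 0, 0, 0]
}}

```text
time: 17.9
eef_pos: [0.4435, 0.2963, 0.0849]
tcp_rot: [0.074, 0.997, -0.0, -0.002]
contact_force: [-3.9, 1.8, 3.0]
opening: 0.274
finger_force: 2.2
```

```bash
python3 -c "
from h import *
st()"
```

```text
t 17.90 bin-frame mm [-229.   132.5   84.9] F [-4.1  1.2  3. ] open 0.27
[[-1.0, 0.001, -0.003], [0.001, 1.0, -0.001], [0.003, -0.001, -1.0]]
```

Request:
{"method": "carry_out", "body": {
  "deltas": [0.0, 0.001, -0.004, 0, 0, 0, 0, 0.002, -0.008, 0, 0, 0, 0.0, 0.003, -0.012, 0, 0, 0, 0, 0.003, -0.016, 0, 0, 0, 0, 0.003, -0.02, 0, 0, 0]
}}

```text
time: 18.52
eef_pos: [0.4452, 0.2993, 0.1057]
tcp_rot: [0.074, 0.997, -0.0, 0.0]
contact_force: [-4.4, -1.3, 3.7]
opening: 0.28
finger_force: 2.2
```

Request:
{"method": "carry_out", "body": {
  "deltas": [0.0, 0, -0.004, 0, 0, 0, 0, 0, -0.008, 0, 0, 0, 0.0, 0, -0.012, 0, 0, 0, 0, 0, -0.016, 0, 0, 0, 0, 0, -0.02, 0, 0, 0]
}}

```text
time: 19.15
eef_pos: [0.4454, 0.2998, 0.1259]
tcp_rot: [0.074, 0.997, 0.001, 0.0]
contact_force: [-3.4, 0.4, 5.1]
opening: 0.28
finger_force: 2.4
```

```bash
python3 -c "
from h import *
st()"
```

```text
t 19.15 bin-frame mm [-227.7  136.2  125.9] F [-3.4 -0.1  5.1] open 0.28
[[-1.0, 0.001, 0.001], [0.001, 1.0, 0.001], [-0.001, 0.001, -1.0]]
```

Request:
{"method": "carry_out", "body": {
  "deltas": [0.0, 0, -0.004, 0, 0, 0, -0.001, 0, -0.008, 0, 0, 0, -0.001, 0, -0.012, 0, 0, 0, -0.001, 0, -0.016, 0, 0, 0, -0.002, 0, -0.02, 0, 0, 0]
}}

```text
time: 19.77
eef_pos: [0.4473, 0.2991, 0.1458]
tcp_rot: [0.074, 0.997, 0.0, 0.0]
contact_force: [-3.5, 0.6, 5.7]
opening: 0.283
finger_force: 2.5
```

Request:
{"method": "carry_out", "body": {
  "deltas": [0.0, 0, -0.003, 0, 0, 0, -0.001, 0, -0.006, 0, 0, 0, -0.001, 0, -0.009, 0, 0, 0, -0.002, 0, -0.012, 0, 0, 0, -0.002, 0, -0.015, 0, 0, 0]
}}

```text
time: 20.4
eef_pos: [0.4495, 0.2988, 0.161]
tcp_rot: [0.074, 0.997, 0.0, 0.0]
contact_force: [-2.7, 0.7, 6.2]
opening: 0.277
finger_force: 2.7
```

```bash
python3 -c "
from h import *
st()"
```

```text
t 20.40 bin-frame mm [-223.4  135.8  161. ] F [-2.8  0.3  6.2] open 0.28
[[-1.0, 0.001, 0.001], [0.001, 1.0, 0.0], [-0.001, 0.0, -1.0]]
```

Contact is holding. I'll slow down towards closure.

Request:
{"method": "carry_out", "body": {
  "deltas": [0.0, 0, -0.003, 0, 0, 0, -0.001, 0, -0.006, 0, 0, 0, -0.001, 0, -0.009, 0, 0, 0, -0.002, 0, -0.012, 0, 0, 0, -0.002, 0, -0.015, 0, 0, 0]
}}

```text
time: 21.02
eef_pos: [0.4524, 0.2985, 0.1766]
tcp_rot: [0.074, 0.997, 0.0, 0.002]
contact_force: [-0.9, -0.4, 7.0]
opening: 0.283
finger_force: 3.0
```

Request:
{"method": "carry_out", "body": {
  "deltas": [0.0, 0, -0.002, 0, 0, 0, -0.001, 0, -0.004, 0, 0, 0, -0.001, 0, -0.006, 0, 0, 0, -0.001, 0, -0.008, 0, 0, 0, -0.002, 0, -0.01, 0, 0, 0]
}}

```text
time: 21.65
eef_pos: [0.4549, 0.2983, 0.1872]
tcp_rot: [0.074, 0.997, 0.001, 0.002]
contact_force: [-0.6, -0.6, 6.7]
opening: 0.28
finger_force: 3.4
```

Request:
{"method": "carry_out", "body": {
  "deltas": [0.0, 0, -0.002, 0, 0, 0, -0.001, 0, -0.004, 0, 0, 0, -0.001, 0, -0.006, 0, 0, 0, -0.001, 0, -0.008, 0, 0, 0, -0.001, 0, -0.009, 0, 0, 0]
}}

```text
time: 22.28
eef_pos: [0.4573, 0.298, 0.1967]
tcp_rot: [0.074, 0.997, 0.001, 0.005]
contact_force: [2.7, -0.8, 5.5]
opening: 0.28
finger_force: 3.0
```

```bash
python3 -c "
from h import *
st()"
```

```text
t 22.27 bin-frame mm [-215.6  136.1  196.7] F [ 2.8 -0.4  5.5] open 0.28
[[-1.0, 0.001, 0.009], [0.001, 1.0, 0.002], [-0.009, 0.002, -1.0]]
```

Request:
{"method": "carry_out", "body": {
  "deltas": [0.0, 0, -0.001, 0, 0, 0, 0, 0, -0.002, 0, 0, 0, 0, 0, -0.003, 0, 0, 0, 0, 0, -0.004, 0, 0, 0, 0, 0, -0.005, 0, 0, 0]
}}

```text
time: 22.9
eef_pos: [0.4539, 0.2979, 0.1991]
tcp_rot: [0.074, 0.997, -0.0, -0.0]
contact_force: [4.4, -0.7, 3.3]
opening: 0.277
finger_force: 2.0
```

Request:
{"method": "carry_out", "body": {
  "deltas": [0.0, 0, -0.001, 0, 0, 0, 0, 0, -0.002, 0, 0, 0, 0, 0, -0.003, 0, 0, 0, 0, 0, -0.004, 0, 0, 0, 0, 0, -0.005, 0, 0, 0]
}}

```text
time: 23.52
eef_pos: [0.4531, 0.2979, 0.2035]
tcp_rot: [0.074, 0.997, -0.0, -0.001]
contact_force: [0.7, -1.0, 0.0]
opening: 0.279
finger_force: 0.1
```

Contact is free now. I'll lift off and check.

Request:
{"method": "carry_out", "body": {
  "deltas": [0, 0, -0.004, 0, 0, 0, 0, 0, -0.01, 0, 0, 0, 0, 0, -0.03, 0, 0, 0, 0.01, 0.03, -0.06, 0, 0, 0, 0.02, 0.07, -0.06, 0, 0, 0]
}}

```text
time: 24.15
eef_pos: [0.4465, 0.3715, 0.27]
tcp_rot: [0.075, 0.997, 0.002, 0.004]
contact_force: [0.3, 0.8, -0.2]
opening: 0.279
finger_force: 0.0
```

Request:
{"method": "carry_out", "body": {
  "deltas": [0, 0.05, 0, 0, 0, 0, 0, 0.1, 0, 0, 0, 0, 0, 0.12, 0, 0, 0, 0, 0, 0.12, 0, 0, 0, 0, 0, 0.12, 0, 0, 0, 0]
}}

```text
time: 24.78
eef_pos: [0.4625, 0.4884, 0.2651]
tcp_rot: [0.074, 0.997, 0.0, 0.0]
contact_force: [-1.0, 0.3, -1.3]
opening: 0.281
finger_force: 0.0
```

```bash
python3 -c "
from h import *
st()
p,d=ctrl.read_camera('scene'); q,d=ctrl.read_camera('top'); a=cv2.resize(p[120:270,170:400,::-1],(460,300)); b=cv2.resize(q[80:260,160:400,::-1],(340,300)); cv2.imwrite('pics/s8.png',np.hstack([a,b]))
W=cloud('top',d); L=(W-O)@R; W0=np.load('W0.npy'); L0=(W0-O)@R
for A in (L0,L):
  x,y,z=A[...,0],A[...,1],A[...,2]
  s=(x>.0)&(x<.12)&(abs(y)<.08); print('flap',np.percentile(z[s],[5,50,95]).round(4), end=' ')
  s=(x>-.01)&(x<.015)&(abs(y)<.08); print(np.percentile(z[s],[5,50,95]).round(4), end=' ')
  s=(x<-.18)&(x>-.28)&(z>.18)&(z<.22)&(y>.08)&(y<.2);print('tray',np.median(A[s],0).round(4))"
```

```text
t 24.77 bin-frame mm [-238.4  325.2  265.1] F [-1.   0.1 -1.3] open 0.28
[[-1.0, 0.001, 0.0], [0.001, 1.0, 0.0], [-0.0, 0.0, -1.0]]
flap [0.1248 0.7659 0.768 ] [0.1223 0.7536 0.9489] tray [-0.2189  0.1398  0.2026]
flap [0.125  0.7659 0.768 ] [0.122  0.7542 0.9507] tray [-0.2191  0.1413  0.2025]
```

View pics/s8.png

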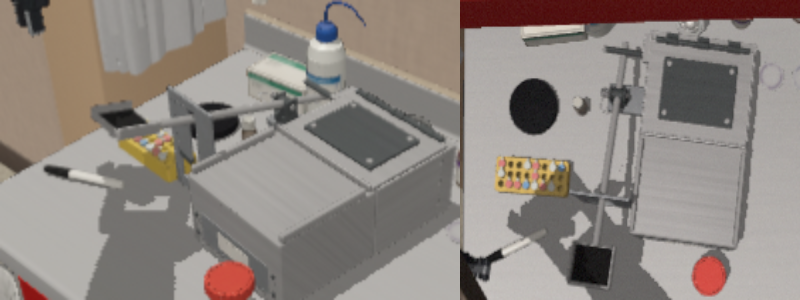

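The flap is closed flat, the tray is back at its rest pose (z 0.2025), the apron is empty and the other objects in view haven't moved.

```bash
python3 -c "
from plant import ctrl
print(ctrl.sign_off())"
```

```text
the job is handed in; nothing more can be done
None
```

The used dish is in the bin, the flap is closed fully and gently, the lever is back at rest, and the job was handed in at about 25 s of the 67 s allowed; no verdict came back.

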